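# Cover the round topping tubs at closing time

## Task

We are closing: put each of the three round steel lids on the round tub of its size, so that it sits centred, level and fully down on the rim. Set the lids down rather than dropping them, leave the tubs standing where they are, and leave the rectangular lid and its pan alone.

Things in the scene. Friction and masses are not known exactly. Their poses are not given: they have to be found in the camera images.
- lid_small_knob (a point): small round steel lid, loose, 70 to 280 g: disc 88 mm across, 4 mm thick; below it a bevelled boss 8 mm deep, 54 mm across; on it a black round knob (head 26 mm across, 10 to 36 mm above the disc's top, on a 20 mm stem). The point is on the axis in the knob, 25 mm above the disc's top, 37 mm above the lid's underside, 29 mm above the rim when seated; z up.
- lid_medium_knob (a point): medium round steel lid, loose, 70 to 280 g: disc 112 mm across, 4 mm thick; below it a bevelled boss 8 mm deep, 78 mm across; on it a black round knob (head 26 mm across, 10 to 36 mm above the disc's top, on a 20 mm stem). The point is on the axis in the knob, 25 mm above the disc's top, 37 mm above the lid's underside, 29 mm above the rim when seated; z up.
- lid_large_knob (a point): large round steel lid, loose, 70 to 280 g: disc 136 mm across, 4 mm thick; below it a bevelled boss 8 mm deep, 102 mm across; on it a black round knob (head 26 mm across, 10 to 36 mm above the disc's top, on a 20 mm stem). The point is on the axis in the knob, 25 mm above the disc's top, 37 mm above the lid's underside, 29 mm above the rim when seated; z up.
- tub_small_mouth (a point): small round topping tub: open, empty, straight-sided steel tub 76 mm across outside, 70 mm inside (3 mm wall), 70 mm high, standing loose on the table, 0.6 kg. This point is the centre of its mouth, at rim height; z points up. The small round lid fits it with 8 mm of play all round the boss.
- tub_medium_mouth (a point): medium round topping tub: open, empty, straight-sided steel tub 100 mm across outside, 94 mm inside (3 mm wall), 60 mm high, standing loose on the table, 0.6 kg. This point is the centre of its mouth, at rim height; z points up. The medium round lid fits it with 8 mm of play all round the boss.
- tub_large_mouth (a point): large round topping tub: open, empty, straight-sided steel tub 124 mm across outside, 118 mm inside (3 mm wall), 50 mm high, standing loose on the table, 0.6 kg. This point is the centre of its mouth, at rim height; z points up. The large round lid fits it with 8 mm of play all round the boss.
- lid_rect_knob (a point): rectangular steel lid, 150 x 76 mm, with the same black knob, lying loose among the others: it belongs to the rectangular pan and is not part of the job. The point lies in its knob, 25 mm above the plate's top; x runs along its long side. The same height as the round lids.
- pan_rect: rectangular open steel pan, 140 x 66 x 65 mm high, fixed, stays open; not part of the job. Origin at the centre of its underside, x along its long side.
Mind the look-alikes: they are no part of the job. What is shaped like the part that bears tub_large_mouth but brown is not meant. What is shaped like the part that bears lid_large_knob but orange is not meant.

How it is judged:
By the outcome, as a careful person would: the job done as asked, in the order asked, and still so for the second after the job is handed in, with the robot touching nothing.
It also fails if it takes over 80 s, if anything falls off the work surface, if the arm or the gripper's body presses on something with over 40 N, if the wrist force passes 120 N, or if a joint passes its speed limit or range.

## Robot

A 6-joint arm with a two-finger parallel gripper is mounted at the origin on the work surface. World frame = base frame: x ahead of the robot, y to its left, z up, the work surface at z = 0. Lengths are in mm, angles in rad, forces in N, time in s.
With the tool pointing down it reaches from about 350 to 975 mm from the base axis. Payload 7.1 kg.
Tool frame: the origin (TCP) lies at the very end of the fingers, on their centre line; the grasp point (between the pads) lies 19 mm behind it (ctrl.grip_depth is the distance from the TCP to the grasp point, in mm); x points along the fingers, z is the direction in which the jaws open and shut, and the axes are right-handed (so a half turn about x gives the same grasp; the last joint's range is limited). The gripper opens to 88 mm and grips with 3 to 60 N. Pads are 20 mm wide; open, the fingers measure 115 mm over their backs; the gripper's body (75 mm by 178 mm) begins 61 mm behind the grasp point.
Start: joints at [-1.34, 0.423, 1.63, -0, 1.089, -0.019], TCP at [154.525, -605.58, 222.675] pointing down, gripper open.
Joint ranges: [-3, 3], [-0.9, 2.11], [0.09, 2.58], [-1.31, 4.45], [0.11, 2.69], [-2.54, 2.54]. Speed limits (rad/s): [2.39, 2.39, 3.01, 3.14, 3.14, 3.14].

## Interface

Orientations are given as a rotation vector (axis times angle).
In Python, from workcell import ctrl gives the robot as it stands. The module is installed in compiled form; this text tells all that it offers.
- The arm moves only by the tool send_rows, never from a script. Its argument "rows" is a list of rows, each a list of 4 numbers: the shift along the tool's x, y, z in mm, then the turn about the tool's x in rad. In form: [[x, y, z, turn], ...]. A call has 1 to 10 rows; each row shifts and turns the pose as measured when the row begins, along the tool's axes as they then stand; what a row does not reach is not made up. A row lasts 1/12 s, in which the tool goes at most 41.7 mm and 7.16 degrees, less where a joint would pass 70% of its speed; a pose out of reach is approached as far as the arm can. A call with a gripper value outside its range is refused whole. "fingers" is the opening, from 0 (shut) to 1 (fully open), set as the call begins (left out, the last holds). The fingers move at their own pace and stop on an object; the grip force is fixed at half the most. Time passes only in rows, so rows that do not move let the fingers close. It gives the time, the measured TCP pose, the force and the opening at its end, in the units of the state.
- ctrl.get_obs(): the state, without advancing time (a new reading comes with each control period).
- ctrl.get_image(name): name is "scene" or "side" or "wrist"; returns a dict with "img" (480x640x3 uint8, red, green, blue), "depth" (480x640 float32, mm along the optical axis (not along the pixel's ray), 0 where there is no reading), "mtx" (3x3 intrinsics, pixels), "world_from_camera" (4x4, takes a point from camera to world coordinates). Camera axes: x right, y down, z forward; pixel columns grow to the right and rows downward; lengths in mm; the calibration is good to about 2 mm. A picture is of the moment at which its call begins.
- ctrl.close_job(): hands the job in, once; it reports no verdict.
The state is a dict: "t": time; "qpos": joint angles; "qvel": joint speeds; "joint_torque": joint torques, N m; "ee_pos": TCP position; "orientation": TCP orientation; "ft_force": force on the tool from outside, world axes, zero at the start; "moment": the same for the moment, N m; "width": finger opening in mm.
Only numpy, scipy, OpenCV 4.12 (cv2) and the standard library are available. Lean on these libraries where they do the work, as an engineer would, in place of code of your own. Each camera call takes 0.05 s, during which the arm holds its last target.

## Working session

There is one attempt and no reset: what is moved stays moved. The work goes in short steps, Python scripts to look and compute and a tool call to move; the robot and the scene stay as the last step left them, time stands still between calls to the robot, and variables do not carry over. Pictures are saved under pics/ and viewed, and the job is handed in when it is done.

Besides the shell and the picture viewer there is one more tool, called after "Emit:" as a command line: name --pt "numbers of a row" for each row, then --argument value for the rest. send_rows: Moves the arm, as the interface text tells. Its arguments: {"type":"object","properties":{"rows":{"type":"array"},"fingers":{"type":"number"}},"required":["rows"]}

```bash
mkdir -p pics; python3 - <<'E'
from workcell import ctrl
import cv2,numpy as np,pickle
d={}
for n in ["scene","side","wrist"]:
    r=ctrl.get_image(n); d[n]=r
    cv2.imwrite(f"pics/{n}0.png",r["img"][:,:,::-1])
    print(n,r["mtx"].round(1).tolist(),r["world_from_camera"].round(3).tolist(),(r["depth"]>0).mean())
pickle.dump(d,open("f0.pkl","wb"))
o=ctrl.get_obs();print(o)
E
```

```text
scene [[496.2, 0.0, 316.7], [0.0, 496.2, 241.8], [0.0, 0.0, 1.0]] [[0.351, 0.724, -0.594, 1114.508], [0.936, -0.28, 0.213, -290.485], [-0.012, -0.63, -0.776, 928.509], [0.0, 0.0, 0.0, 1.0]] 0.996025390625
side [[583.6, 0.0, 331.9], [0.0, 583.6, 232.4], [0.0, 0.0, 1.0]] [[-0.84, -0.289, 0.46, -115.795], [-0.543, 0.473, -0.694, 833.705], [-0.017, -0.832, -0.554, 786.328], [0.0, 0.0, 0.0, 1.0]] 0.996162109375
wrist [[375.4, 0.0, 316.9], [0.0, 375.4, 240.9], [0.0, 0.0, 1.0]] [[0.247, -0.923, -0.296, 237.17], [-0.969, -0.235, -0.074, -584.648], [-0.001, 0.305, -0.952, 384.424], [0.0, 0.0, 0.0, 1.0]] 0.9960611979166667
{'t': 0.15, 'qpos': array([-1.33997304e+00,  4.23662668e-01,  1.63048366e+00,  1.79629534e-05,
        1.08858601e+00, -1.90148111e-02]), 'qvel': array([ 9.91048836e-04, -1.30895142e-03, -1.92270176e-03,  2.51428350e-03,
        6.57871887e-06,  6.02642168e-04]), 'joint_torque': array([-1.86269408e-04, -5.44983065e+01, -2.73920345e+01,  6.43811119e-02,
        2.04477453e-02, -5.17967271e-05]), 'ee_pos': array([ 154.45530127, -605.18638887,  222.09400708]), 'orientation': array([ 1.02395079,  1.31797916, -1.02273552]), 'ft_force': array([0.07295667, 0.24141821, 0.48265671]), 'moment': array([ 0.03432744, -0.00350858, -0.05359246]), 'width': 87.87793147498202}
```

View pics/scene0.png

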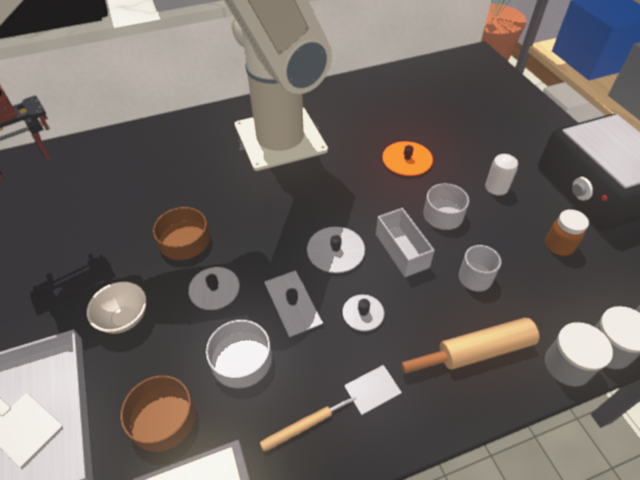

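View pics/side0.png

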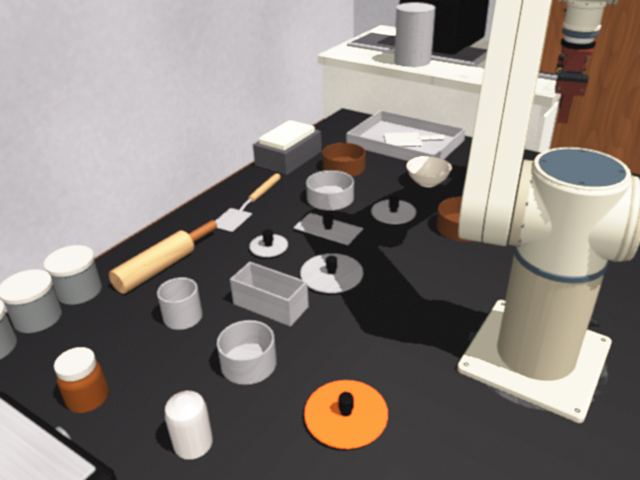

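View pics/wrist0.png

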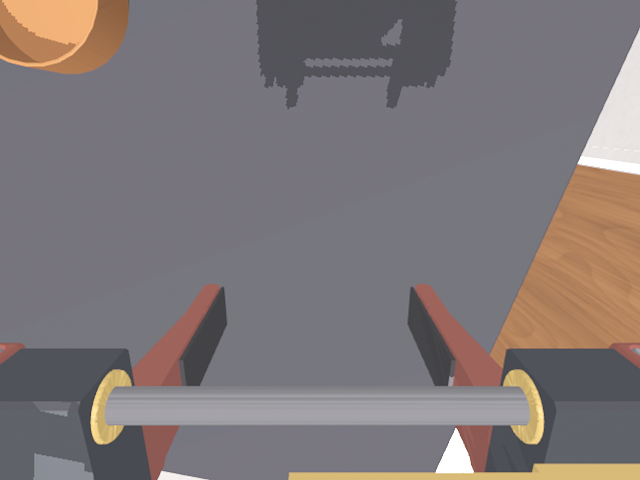

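The scene camera shows three steel lids: large at (336,248), medium at (213,287) and small at (364,312). The rectangular lid is at (293,297). The steel tubs are large at (239,352), medium at (446,206) and small at (479,268). The orange lid and brown tubs are decoys. Next I measure from both fixed views.

```bash
cat > h.py <<'E'
import numpy as np,cv2,pickle
def cloud(r):
    d=r["depth"];v,u=np.indices(d.shape);K=r["mtx"]
    p=np.stack([(u-K[0,2])/K[0,0]*d,(v-K[1,2])/K[1,1]*d,d],-1)
    T=r["world_from_camera"];return p@T[:3,:3].T+T[:3,3]
def circ(P):
    P=np.asarray(P,float);w=np.ones(len(P))
    for _ in range(15):
        A=np.c_[2*P,np.ones(len(P))];s=np.linalg.lstsq(A*w[:,None],(P**2).sum(1)*w,rcond=None)[0]
        R=np.sqrt(s[2]+s[:2]@s[:2]);e=np.hypot(*(P-s[:2]).T)-R
        w=1/(1+(e/1.5)**2)
    return s[:2],R,np.median(abs(e))
def ray(r,uv,z):
    K=r["mtx"];T=r["world_from_camera"];uv=np.atleast_2d(uv).astype(float)
    d=np.c_[(uv[:,0]-K[0,2])/K[0,0],(uv[:,1]-K[1,2])/K[1,1],np.ones(len(uv))]@T[:3,:3].T
    o=T[:3,3];t=(z-o[2])/d[:,2];return (o+d*t[:,None])[:,:2]
E
python3 - <<'E'
from h import *
d=pickle.load(open("f0.pkl","rb"))
seeds={'scene':dict(lidL=(336,265),lidM=(213,300),lidS=(364,322),rect=(293,315),orange=(408,167)),
'side':dict(lidL=(331,285),lidM=(393,216),lidS=(268,250),rect=(328,236),orange=(346,430))}
tubs={'scene':dict(tubL=(239,352),tubM=(446,206),tubS=(479,268)),'side':dict(tubL=(330,187),tubM=(247,350),tubS=(180,302))}
for c in ['scene','side']:
    r=d[c];C=cloud(r);Z=C[...,2]
    T=[C[300,120] if c=='scene' else C[300,400]]
    for n,(u,v) in seeds[c].items():
        p=C[v,u];
        near=np.hypot(C[...,0]-p[0],C[...,1]-p[1])<110
        g=r["img"].max(2)
        m=(near&(g>70)&(Z<30)).astype(np.uint8)
        nl,lab,st,_=cv2.connectedComponentsWithStats(m)
        l=lab[v,u];k=(lab==l).astype(np.uint8)
        cn=max(cv2.findContours(k,cv2.RETR_EXTERNAL,cv2.CHAIN_APPROX_NONE)[0],key=cv2.contourArea)[:,0]
        zt=np.median(Z[k>0])
        h=cv2.convexHull(cn)[:,0]
        W=ray(r,cn,zt); s,R,e=circ(W)
        kn=C[near&(Z>35)&(np.hypot(C[...,0]-s[0],C[...,1]-s[1])<25)]
        top=kn[kn[:,2]>kn[:,2].max()-4] if len(kn) else kn
        print(c,n,'l',l,'z',zt.round(1),'c',s.round(1),'D',(2*R).round(1),'e',e.round(2),'knobtop',top.mean(0).round(1) if len(top) else None,len(top))
    for n,(u,v) in tubs[c].items():
        p=C[v,u]; H=dict(tubL=50,tubM=60,tubS=70)[n]
        near=(np.hypot(C[...,0]-p[0],C[...,1]-p[1])<110)&(r["img"].min(2)>60)
        hi=near&(Z>H-5)&(Z<H+6)
        m=cv2.connectedComponents(cv2.dilate(hi.astype(np.uint8),np.ones((3,3))))
        P=C[hi];
        zt=np.percentile(P[:,2],95)
        Q=P[P[:,2]>zt-2.5]
        s,R,e=circ(Q[:,:2])
        print(c,n,'rim z',zt.round(1),'c',s.round(1),'D',(2*R).round(1),'e',e.round(2),len(Q))
E
```

```text
scene lidL l 1 z 9.0 c [499.6  -5.7] D 176.3 e 18.35 knobtop None 0
scene lidM l 1 z 10.7 c [ 452.2 -298.8] D 114.1 e 0.59 knobtop [ 451.4 -298.9   47.6] 58
scene lidS l 1 z 9.2 c [610.5 -13.4] D 117.6 e 4.77 knobtop [625.9 -14.   47.8] 49
scene rect l 1 z 10.8 c [ 553.7 -148.3] D 135.4 e 12.07 knobtop [ 550.5 -147.4   48.3] 40
scene orange l 1 z 1.2 c [255.7 284.2] D 217.3 e 1.77 knobtop [232.1 290.3  49.7] 2
scene tubL rim z 51.0 c [ 634.1 -287. ] D 120.6 e 0.85 162
scene tubM rim z 61.5 c [434.8 290.4] D 97.0 e 0.76 81
scene tubS rim z 71.3 c [629.3 262.2] D 72.4 e 0.76 80
side lidL l 1 z 12.1 c [438.3  26.8] D 148.2 e 19.12 knobtop [442.4   6.   48.5] 12
side lidM l 1 z 12.2 c [ 447.3 -298.2] D 112.9 e 1.39 knobtop [ 447.2 -296.3   49.8] 24
side lidS l 3 z 11.8 c [625.  -16.2] D 93.5 e 1.36 knobtop [626.3 -13.4  50.1] 15
side rect l 1 z 12.1 c [ 546.7 -145.5] D 118.5 e 16.82 knobtop [ 546.  -145.2   49. ] 29
side orange l 1 z 12.0 c [218.6 298.5] D 138.0 e 0.53 knobtop [220.4 298.1  48.6] 103
side tubL rim z 52.3 c [ 630.9 -285.1] D 119.5 e 0.99 50
side tubM rim z 64.6 c [464.2 225.4] D 116.3 e 3.94 77
side tubS rim z 71.1 c [627.7 262.5] D 72.8 e 1.06 134
```

```bash
python3 - <<'E'
from h import *
from scipy.spatial.transform import Rotation as Ro
d=pickle.load(open("f0.pkl","rb"))
lids=dict(lidL=(442,6),lidM=(449,-298),lidS=(625,-14))
tubs=dict(tubL=(632,-286,50,62),tubM=(437,290,60,50),tubS=(628,262,70,38))
for c in ['scene','side']:
    r=d[c];C=cloud(r);Z=C[...,2]
    for n,xy in lids.items():
        rr=np.hypot(C[...,0]-xy[0],C[...,1]-xy[1])
        m=((rr<85)&(Z>6.5)&(Z<22)).astype(np.uint8)
        m=cv2.morphologyEx(m,cv2.MORPH_OPEN,np.ones((3,3)))
        nl,lab,st,_=cv2.connectedComponentsWithStats(m); l=1+np.argmax(st[1:,4])
        cn=max(cv2.findContours((lab==l).astype(np.uint8),cv2.RETR_EXTERNAL,cv2.CHAIN_APPROX_NONE)[0],key=cv2.contourArea)[:,0]
        zt=np.median(Z[lab==l]);W=ray(r,cn,zt);s,R,e=circ(W)
        kn=C[(rr<30)&(Z>24)]
        print(c,n,zt.round(1),s.round(1),'D',(2*R).round(1),e.round(2),'knob',kn.mean(0).round(1),kn[:,2].max().round(1))
    for n,(x,y,H,ro) in tubs.items():
        rr=np.hypot(C[...,0]-x,C[...,1]-y)
        k=(rr<ro+12)&(Z>H-4)&(Z<H+6); P=C[k]; s,R,e=circ(P[:,:2])
        print(c,n,P[:,2].mean().round(1),P[:,2].max().round(1),s.round(1),(2*R).round(1),e.round(2),len(P))
from workcell import ctrl
o=ctrl.get_obs();print(Ro.from_rotvec(o['orientation']).as_matrix().round(4))
E
```

```text
scene lidL 11.2 [446.8  -5.5] D 133.5 0.63 knob [450.6  -7.2  41.5] 51.0
scene lidM 10.9 [ 451.1 -298.8] D 110.0 0.57 knob [ 455.2 -299.2   41.7] 49.9
scene lidS 10.9 [628.2 -14.8] D 86.1 0.55 knob [631.  -16.5  42.1] 50.3
scene tubL 48.6 53.2 [ 634.3 -286.9] 120.3 0.85 325
scene tubM 58.9 64.7 [434.6 290.4] 96.7 0.83 175
scene tubS 68.7 74.9 [629.6 262.7] 72.7 0.9 174
side lidL 12.2 [443.8  -4.1] D 135.0 1.0 knob [ 4.418e+02 -4.000e-01  4.050e+01] 51.3
side lidM 12.3 [ 447.7 -297.1] D 110.7 1.15 knob [ 446. -294.   40.] 52.6
side lidS 12.2 [624.7 -13.8] D 86.9 0.96 knob [622.4 -10.8  40.7] 53.1
side tubL 49.1 54.0 [ 631.3 -285.9] 120.4 1.51 195
side tubM 59.0 64.0 [432.5 291.3] 96.2 0.94 365
side tubS 68.9 72.6 [627.8 262.8] 72.9 1.08 223
[[-2.000e-04  9.690e-01  2.472e-01]
 [ 1.100e-03  2.472e-01 -9.690e-01]
 [-1.000e+00  0.000e+00 -1.100e-03]]
```

Emit:
send_rows --pt "0 0 0 0.124" --pt "0 0 0 0.124" --pt "0 28 -29 0" --pt "0 28 -29 0" --pt "0 28 -29 0" --pt "0 28 -29 0" --pt "0 28 -29 0" --pt "0 28 -29 0" --pt "0 28 -29 0" --pt "0 28 -29 0"

```text
t: 0.98
ee_pos: [382.6, -372.2, 219.3]
orientation: [1.227, 1.201, -1.228]
ft_force: [1.3, -1.1, -0.7]
width: 87.8
```

Emit:
send_rows --pt "0 26 -28 0" --pt "0 26 -28 0" --pt "0 14 -18 0" --pt "0 0 0 0" --pt "0 0 0 0" --fingers 0.7

```text
t: 1.4
ee_pos: [457.3, -289.6, 218.8]
orientation: [1.222, 1.205, -1.221]
ft_force: [-0.4, -0.6, 0.3]
width: 61.8
```

```bash
cat > look.py <<'E'
import sys
from h import *
from workcell import ctrl
from scipy.spatial.transform import Rotation as Ro
def look(tag,xy,H,ro,kind):
    o=ctrl.get_obs();r=ctrl.get_image("wrist");cv2.imwrite(f"pics/{tag}.png",r["img"][:,:,::-1])
    C=cloud(r);Z=C[...,2];rr=np.hypot(C[...,0]-xy[0],C[...,1]-xy[1])
    if kind=='lid':
        m=((rr<ro+14)&(Z>6.5)&(Z<60)).astype(np.uint8)
        nl,lab,st,_=cv2.connectedComponentsWithStats(m); l=1+np.argmax(st[1:,4])
        cn=max(cv2.findContours((lab==l).astype(np.uint8),cv2.RETR_EXTERNAL,cv2.CHAIN_APPROX_NONE)[0],key=cv2.contourArea)[:,0]
        zt=np.median(Z[lab==l]);s,R,e=circ(ray(r,cn,zt))
        k=(rr<30)&(Z>40)&(Z<60);kn=C[k]
        print('disc z',zt.round(1),'c',s.round(1),'D',(2*R).round(1),e.round(2),'knob top',np.median(kn,0).round(1),len(kn))
    else:
        k=(rr<ro+12)&(Z>H-4)&(Z<H+6);P=C[k];s,R,e=circ(P[:,:2])
        print('rim z',np.median(P[:,2]).round(1),'c',s.round(1),'D',(2*R).round(1),e.round(2),len(P))
    print('t',o['t'],'ee',o['ee_pos'].round(1),'w',o['width'],'f',o['ft_force'].round(1));print(Ro.from_rotvec(o['orientation']).as_matrix().round(3))
if __name__=="__main__":
    a=sys.argv;look(a[1],(float(a[2]),float(a[3])),float(a[4]),float(a[5]),a[6])
E
python3 look.py lidM_w 449 -298 12 56 lid
```

```text
disc z 12.3 c [ 452.8 -299.8] D 110.4 0.23 knob top [ 453.9 -299.5   47.9] 611
t 1.4 ee [ 457.3 -289.6  218.8] w 61.80114166543698 f [-0.4 -0.6  0.3]
[[-0.002  1.    -0.016]
 [ 0.003 -0.016 -1.   ]
 [-1.    -0.002 -0.003]]
```

View pics/lidM_w.png

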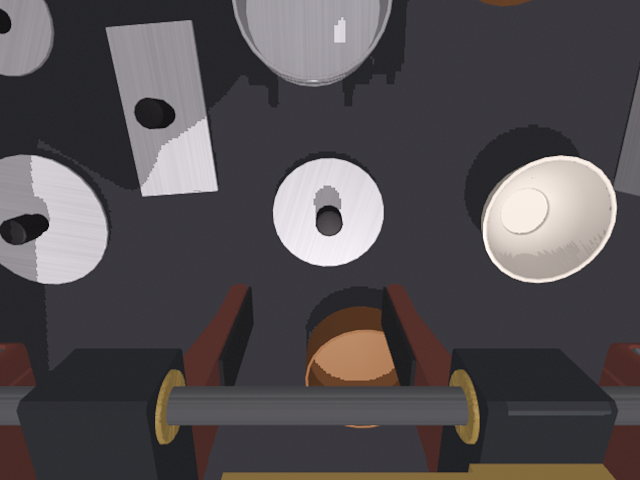

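Emit:
send_rows --pt "0 -5 10 0" --pt "38 0 0 0" --pt "38 0 0 0" --pt "38 0 0 0" --pt "25 0 0 0" --pt "0 0 0 0" --pt "0 0 0 0"

```text
t: 2.03
ee_pos: [446.3, -313.7, 78.0]
orientation: [1.228, 1.191, -1.228]
ft_force: [-0.1, 0.1, 0.5]
width: 61.4
```

Emit:
send_rows --pt "0 6 -14 0" --pt "0 0 0 0" --pt "0 0 0 0"

```text
t: 2.28
ee_pos: [451.7, -304.2, 81.1]
orientation: [1.231, 1.186, -1.231]
ft_force: [-0.1, -0.6, 0.9]
width: 61.3
```

Emit:
send_rows --pt "20 0 -5 -0.02" --pt "15 0 0 0" --pt "5 0 0 0" --pt "0 0 0 0" --pt "0 0 0 0"

```text
t: 2.7
ee_pos: [455.6, -306.1, 47.9]
orientation: [1.216, 1.181, -1.213]
ft_force: [-0.6, -0.3, 0.9]
width: 61.3
```

```bash
python3 look.py lidM_w2 453 -299 12 56 lid
```

```text
disc z 12.4 c [ 452.8 -300.1] D 110.7 0.23 knob top [ 455.3 -298.9   48.1] 2413
t 2.7 ee [ 455.6 -306.1   47.9] w 61.27955400393255 f [-0.6 -0.3  0.9]
[[ 0.016  1.    -0.012]
 [-0.014 -0.012 -1.   ]
 [-1.     0.017  0.014]]
```

View pics/lidM_w2.png

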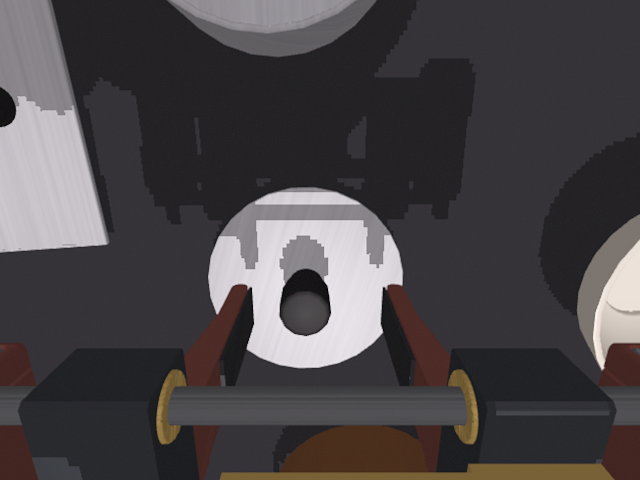

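Emit:
send_rows --pt "0 0 0 0" --pt "0 0 0 0" --pt "0 0 0 0"

```text
t: 3.0
ee_pos: [456.7, -307.4, 50.4]
orientation: [1.216, 1.177, -1.212]
ft_force: [-0.3, 0.2, 0.2]
width: 61.4
```

Emit:
send_rows --pt "0 0 -5 0"

```text
t: 3.08
ee_pos: [457.2, -303.1, 50.9]
orientation: [1.216, 1.175, -1.212]
ft_force: [0.5, 1.1, -0.3]
width: 61.4
```

Emit:
send_rows --pt "0 0 0 0"

```text
t: 3.17
ee_pos: [457.1, -302.3, 51.0]
orientation: [1.216, 1.175, -1.212]
ft_force: [0.0, 0.5, -0.2]
width: 61.5
```

Emit:
send_rows --pt "0 0 0 0"

```text
t: 3.25
ee_pos: [457.2, -302.2, 51.2]
orientation: [1.216, 1.175, -1.211]
ft_force: [0.0, -0.7, 0.3]
width: 61.3
```

Emit:
send_rows --pt "9 -2 -2 0" --pt "9 -1 -1 0" --pt "9 0 0 0" --pt "5 0 0 0"

```text
t: 3.58
ee_pos: [455.3, -299.3, 17.2]
orientation: [1.215, 1.174, -1.21]
ft_force: [-0.8, -0.2, 0.4]
width: 61.5
```

Height and y are right. I nudge x by -2 and close.

Emit:
send_rows --pt "0 -2 0 0" --pt "-1 0 0 0"

```text
t: 3.75
ee_pos: [451.7, -298.3, 15.3]
orientation: [1.215, 1.178, -1.212]
ft_force: [0.1, -0.9, -0.4]
width: 61.5
```

Emit:
send_rows --pt "0 0 0 0" --pt "0 0 0 0" --pt "0 0 0 0" --pt "0 0 0 0" --pt "0 0 0 0" --fingers 0

```text
t: 4.17
ee_pos: [451.9, -298.8, 15.7]
orientation: [1.215, 1.177, -1.212]
ft_force: [0.1, -0.2, -0.0]
width: 31.6
```

Emit:
send_rows --pt "0 0 0 0" --pt "0 0 0 0" --pt "0 0 0 0"

```text
t: 4.42
ee_pos: [452.2, -298.9, 16.2]
orientation: [1.215, 1.177, -1.211]
ft_force: [-0.5, -0.3, -1.1]
width: 25.5
```

Emit:
send_rows --pt "-12 0 0 0" --pt "-25 0 0 0" --pt "-38 0 0 0" --pt "-38 0 0 0" --pt "-38 0 0 0" --pt "-20 0 -15 0" --pt "-5 0 -35 0" --pt "0 0 -40 0" --pt "0 0 -40 0" --pt "0 0 -40 0"

```text
t: 5.25
ee_pos: [451.7, -126.6, 206.0]
orientation: [1.225, 1.164, -1.214]
ft_force: [0.5, 0.3, -1.7]
width: 25.6
```

Emit:
send_rows --pt "0 -6 -40 0" --pt "0 -6 -40 0" --pt "0 -6 -40 0" --pt "0 -6 -40 0" --pt "0 -6 -40 0" --pt "0 -6 -40 0" --pt "0 -6 -40 0" --pt "0 -6 -40 0" --pt "0 -6 -35 0" --pt "0 -4 -20 0"

```text
t: 6.08
ee_pos: [396.9, 265.3, 206.9]
orientation: [1.233, 1.156, -1.204]
ft_force: [0.2, 0.1, -1.4]
width: 25.7
```

Emit:
send_rows --pt "0 0 -5 0" --pt "0 0 0 0" --pt "0 0 0 0"

```text
t: 6.33
ee_pos: [395.5, 274.2, 208.5]
orientation: [1.23, 1.159, -1.197]
ft_force: [-0.5, -1.1, -0.2]
width: 25.5
```

```bash
python3 look.py tubM_w 433 291 60 50 tub
```

```text
rim z 60.1 c [436.6 290.9] D 95.8 0.79 914
t 6.3333 ee [395.5 274.2 208.5] w 25.505429523472174 f [-0.5 -1.1 -0.2]
[[ 0.042  0.999 -0.017]
 [-0.015 -0.016 -1.   ]
 [-0.999  0.042  0.015]]
```

View pics/tubM_w.png

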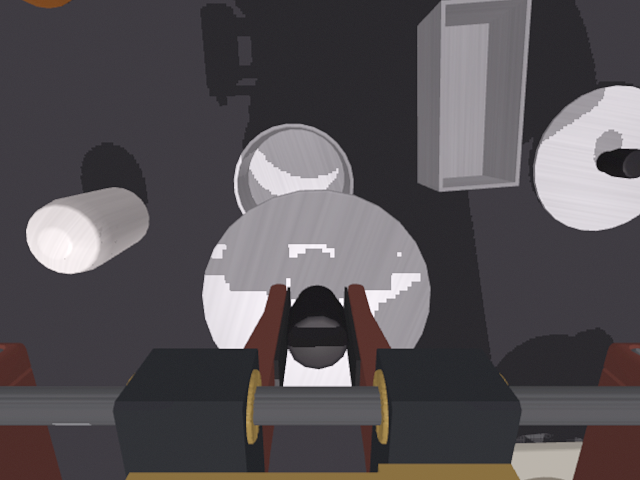

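```bash
cat > held.py <<'E'
import sys
from h import *
from workcell import ctrl
from scipy.spatial.transform import Rotation as Ro
def held(tag,ro):
    o=ctrl.get_obs();r=ctrl.get_image("wrist");cv2.imwrite(f"pics/{tag}.png",r["img"][:,:,::-1])
    C=cloud(r);R=Ro.from_rotvec(o['orientation']).as_matrix()
    L=(C-o['ee_pos'])@R   # tool frame
    # disc top is ~4..10 mm beyond TCP along x
    rr=np.hypot(L[...,1],L[...,2])
    m=(abs(L[...,0]-5)<8)&(rr<ro+15)
    P=L[m]
    w=np.ones(len(P))
    for _ in range(10):
        A=np.c_[P[:,1:],np.ones(len(P))];s=np.linalg.lstsq(A*w[:,None],P[:,0]*w,rcond=None)[0]
        w=1/(1+((P[:,0]-A@s)/0.7)**2)
    m2=m&(abs(L[...,0]-(L[...,1]*s[0]+L[...,2]*s[1]+s[2]))<3)
    cn=max(cv2.findContours(m2.astype(np.uint8),cv2.RETR_EXTERNAL,cv2.CHAIN_APPROX_NONE)[0],key=cv2.contourArea)[:,0]
    B=L[cn[:,1],cn[:,0]][:,1:]
    far=np.hypot(*B.T)>ro-14
    c,Rr,e=circ(B[far])
    pt=np.array([c@s[:2]+s[2],c[0],c[1]])
    n=R@np.array([1,-s[0],-s[1]]);n=-n/np.linalg.norm(n)
    print('held disc: tool offset',pt.round(1),'D',(2*Rr).round(1),e.round(2),'world',(o['ee_pos']+R@pt).round(1),'normal',n.round(3),'ee',o['ee_pos'].round(1),'down',R[:,0].round(3))
if __name__=="__main__": held(sys.argv[1],float(sys.argv[2]))
E
python3 held.py hM1 56
```

```text
held disc: tool offset [ 3.6  0.7 -0.3] D 110.6 0.17 world [396.5 274.  204.9] normal [-0.024  0.005  1.   ] ee [395.6 273.8 208.5] down [ 0.042 -0.015 -0.999]
```

Emit:
send_rows --pt "0 15 -8 0" --pt "0 15 -8 0" --pt "10 5 -3 0" --pt "25 0 0 0" --pt "30 0 0 0" --pt "20 0 0 0" --pt "10 0 0 0" --pt "3 0 0 0" --pt "0 0 0 0"

```text
t: 7.18
ee_pos: [438.1, 278.1, 106.0]
orientation: [1.24, 1.15, -1.212]
ft_force: [-0.0, 0.0, -1.3]
width: 25.7
```

```bash
python3 held.py hM2 56
```

```text
held disc: tool offset [ 3.6  0.7 -0.3] D 110.6 0.15 world [438.9 278.3 102.4] normal [-0.022  0.007  1.   ] ee [438.1 278.1 106. ] down [ 0.04  -0.018 -0.999]
```

View pics/hM2.png

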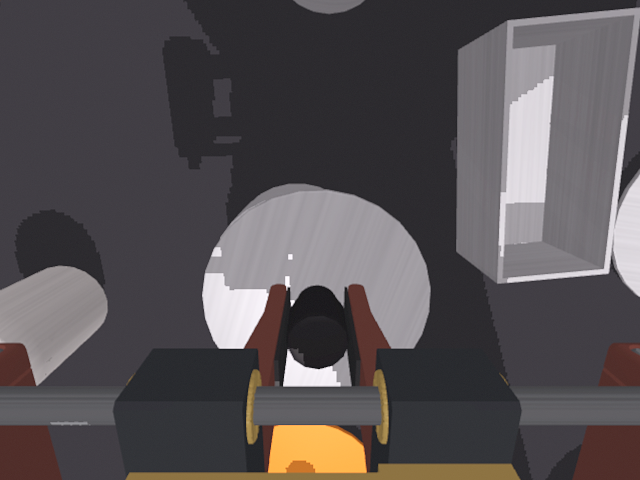

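Emit:
send_rows --pt "0 -3 -8 0" --pt "5 -1 -5 0" --pt "10 0 0 0" --pt "6 0 0 0" --pt "0 0 0 0"

```text
t: 7.65
ee_pos: [437.2, 293.2, 86.4]
orientation: [1.246, 1.148, -1.207]
ft_force: [-0.1, 0.1, -0.8]
width: 25.5
```

```bash
python3 - <<'E'
from h import *
from workcell import ctrl
print(ctrl.get_obs()['ee_pos'].round(1))
for n,b in (("scene",(446,206)),("side",(247,350))):
    r=ctrl.get_image(n);u,v=b
    cv2.imwrite(f"pics/{n}M1.png",cv2.resize(r["img"][max(0,v-110):v+90,u-100:u+100,::-1],None,fx=3,fy=3,interpolation=cv2.INTER_CUBIC)[:600])
E
```

```text
[437.2 293.2  86.4]
```

View pics/sceneM1.png

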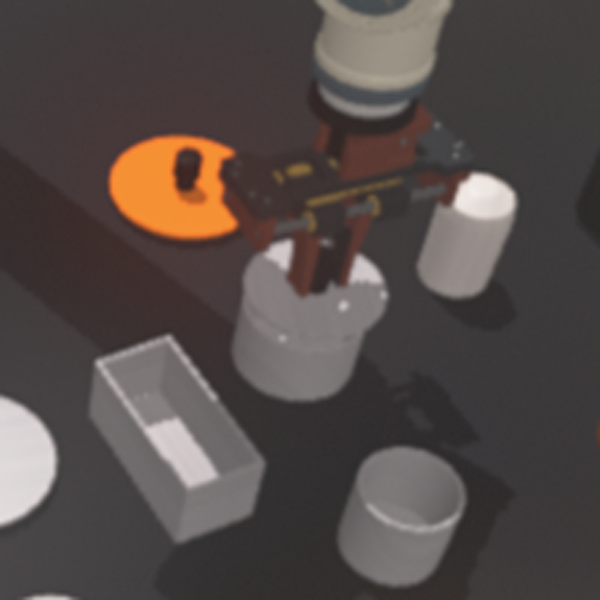

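View pics/sideM1.png

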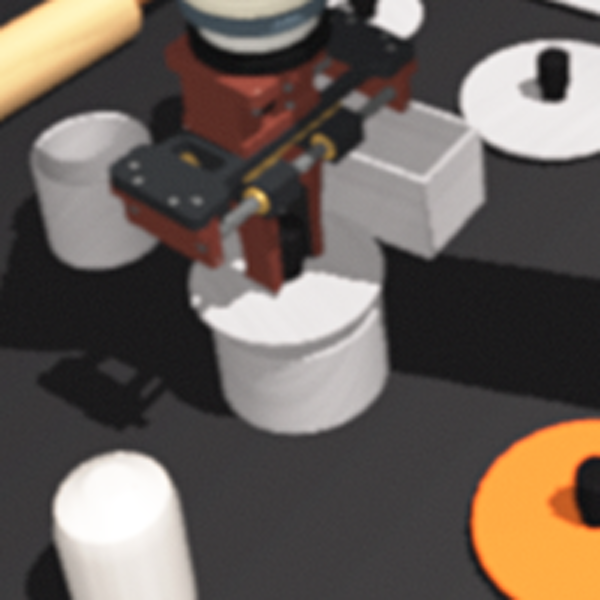

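```bash
cat > fx.py <<'E'
import sys
from h import *
from workcell import ctrl
def fx(x,y,z,ro,w=5):
    for n in ("scene","side"):
        r=ctrl.get_image(n);C=cloud(r);Z=C[...,2]
        bright=r["img"].min(2)>55; sat=(r["img"].max(2).astype(int)-r["img"].min(2))<45
        m=((np.hypot(C[...,0]-x,C[...,1]-y)<ro+12)&(abs(Z-z)<w)&bright&sat).astype(np.uint8)
        cn=np.concatenate(cv2.findContours(m,cv2.RETR_EXTERNAL,cv2.CHAIN_APPROX_NONE)[0])[:,0]
        P=ray(r,cn,np.median(Z[m>0])); 
        k=abs(np.hypot(*(P-[x,y]).T)-ro)<9
        s,R,e=circ(P[k]);print(n,'z',np.median(Z[m>0]).round(1),'c',s.round(1),'D',(2*R).round(1),e.round(2),k.sum())
if __name__=="__main__": fx(*map(float,sys.argv[1:]))
E
python3 fx.py 437 293 82 56; python3 held.py hM3 56
```

```text
scene z 83.0 c [437.2 292.6] D 109.7 0.58 101
side z 83.0 c [433.1 294.7] D 110.5 0.54 125
held disc: tool offset [ 3.6  0.6 -0.3] D 110.6 0.15 world [438.4 293.4  83.8] normal [-0.028  0.003  1.   ] ee [437.6 293.2  87.4] down [ 0.047 -0.014 -0.999]
```

Emit:
send_rows --pt "3 -2 2 0" --pt "5 -1 1 0" --pt "4 0 0 0" --pt "0 0 0 0"

```text
t: 8.23
ee_pos: [435.3, 289.8, 75.1]
orientation: [1.249, 1.147, -1.205]
ft_force: [-0.5, 0.3, -1.1]
width: 25.4
```

Emit:
send_rows --pt "2 0 -1 0" --pt "2 0 0 0" --pt "2 0 0 0"

```text
t: 8.48
ee_pos: [435.9, 290.8, 68.6]
orientation: [1.25, 1.147, -1.205]
ft_force: [2.2, -2.2, 5.8]
width: 25.9
```

Emit:
send_rows --pt "1.5 0 0 0" --pt "1 0 0 0"

```text
t: 8.65
ee_pos: [436.6, 290.8, 67.6]
orientation: [1.25, 1.146, -1.205]
ft_force: [-8.3, -4.1, 25.0]
width: 25.5
```

Contact, about 25 N. I ease off slightly and release.

Emit:
send_rows --pt "-0.8 0 0 0" --pt "0 0 0 0"

```text
t: 8.82
ee_pos: [436.8, 291.0, 69.0]
orientation: [1.25, 1.146, -1.204]
ft_force: [0.1, -0.7, -0.8]
width: 24.9
```

Emit:
send_rows --pt "0 0 0 0" --pt "0 0 0 0" --pt "0 0 0 0" --pt "0 0 0 0" --fingers 0.6

```text
t: 9.15
ee_pos: [437.1, 291.2, 68.8]
orientation: [1.251, 1.146, -1.204]
ft_force: [-0.2, -0.1, -0.0]
width: 49.1
```

Emit:
send_rows --pt "-15 0 0 0" --pt "-30 0 0 0" --pt "-38 0 0 0" --pt "-35 0 0 0" --pt "-10 0 10 0" --pt "0 2 35 0" --pt "0 2 40 0" --pt "0 2 40 0" --pt "0 2 40 0" --pt "0 2 40 0"

```text
t: 9.98
ee_pos: [433.4, 85.7, 203.2]
orientation: [1.243, 1.151, -1.194]
ft_force: [0.3, -0.8, -0.6]
width: 52.7
```

```bash
python3 fx.py 435 291 64 56; python3 - <<'E'
from h import *
from workcell import ctrl
for n,b in (("scene",(446,206)),("side",(247,350))):
    r=ctrl.get_image(n);u,v=b
    cv2.imwrite(f"pics/{n}M2.png",cv2.resize(r["img"][max(0,v-100):v+100,u-100:u+100,::-1],None,fx=2,fy=2,interpolation=cv2.INTER_CUBIC))
    d=pickle.load(open("f0.pkl","rb"))[n]
E
```

```text
scene z 63.5 c [435.8 290.8] D 110.4 0.65 113
side z 64.1 c [432.8 291.9] D 111.2 0.56 155
```

View pics/sideM2.png

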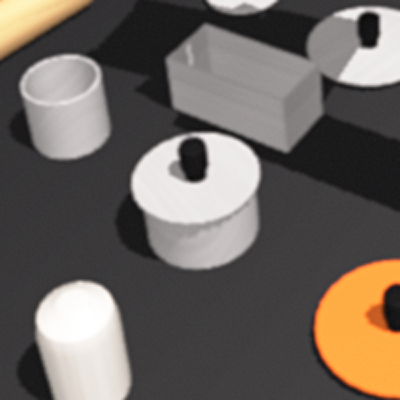

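Emit:
send_rows --pt "0 4 35 0" --pt "0 4 30 0" --pt "0 0 10 0" --pt "0 0 2 0" --pt "0 0 0 0"

```text
t: 10.6
ee_pos: [441.0, 13.7, 203.2]
orientation: [1.239, 1.156, -1.188]
ft_force: [0.3, -0.4, -0.1]
width: 52.7
```

```bash
python3 look.py lidL_w 446 -5 12 68 lid
```

```text
disc z 12.3 c [448.5  -5.5] D 134.2 0.22 knob top [449.4  -5.5  48. ] 665
t 10.6 ee [441.   13.7 203.2] w 52.6661707704031 f [ 0.3 -0.4 -0.1]
[[ 0.052  0.999 -0.017]
 [-0.01  -0.017 -1.   ]
 [-0.999  0.052  0.009]]
```

Emit:
send_rows --pt "0 0 10 0" --pt "10 0 7 0" --pt "30 0 0 0" --pt "38 0 0 0" --pt "35 0 0 0" --pt "20 0 0 0" --pt "8 0 0 0" --pt "2 0 0 0" --pt "0 0 0 0"

```text
t: 11.4
ee_pos: [453.2, 1.1, 57.2]
orientation: [1.232, 1.158, -1.17]
ft_force: [-0.1, 0.7, -0.4]
width: 52.5
```

Emit:
send_rows --pt "0 -4 4 0" --pt "5 -3 3 0" --pt "10 0 0 0" --pt "12 0 0 0" --pt "8 0 0 0" --pt "2 0 0 0"

```text
t: 11.9
ee_pos: [452.4, -7.1, 22.9]
orientation: [1.236, 1.149, -1.16]
ft_force: [-0.3, -0.3, 0.1]
width: 52.5
```

Emit:
send_rows --pt "4 -3 -1 0" --pt "2 -1 0 0" --pt "0 0 0 0"

```text
t: 12.15
ee_pos: [448.6, -6.2, 15.9]
orientation: [1.237, 1.149, -1.161]
ft_force: [0.3, -0.0, 0.4]
width: 52.6
```

Emit:
send_rows --pt "0 0 0 0" --pt "0 0 0 0" --pt "0 0 0 0" --pt "0 0 0 0" --pt "0 0 0 0" --pt "0 0 0 0" --fingers 0

```text
t: 12.65
ee_pos: [448.9, -6.1, 16.7]
orientation: [1.237, 1.148, -1.16]
ft_force: [0.0, 0.0, -2.7]
width: 25.4
```

```bash
python3 held.py hL0 68; python3 - <<'E'
from workcell import ctrl
o=ctrl.get_obs();print(o['width'],o['ee_pos'].round(1),o['qpos'].round(2))
E
```

```text
held disc: tool offset [ 4.2 -1.1 -0.2] D 134.4 0.17 world [448.1  -5.9  12.4] normal [-0.001  0.002  1.   ] ee [448.9  -6.1  16.7] down [ 0.073 -0.009 -0.997]
25.28210893224991 [448.9  -6.1  16.6] [-0.04  0.54  2.16 -0.02  0.37  1.55]
```

Emit:
send_rows --pt "-12 0 0 0" --pt "-28 0 0 0" --pt "-38 0 0 0" --pt "-35 3 5 0" --pt "-5 12 25 0" --pt "0 15 38 0" --pt "0 15 38 0" --pt "0 15 38 0" --pt "0 15 38 0" --pt "0 15 38 0"

```text
t: 13.53
ee_pos: [525.8, -225.9, 146.7]
orientation: [1.226, 1.161, -1.158]
ft_force: [1.0, 0.7, -2.3]
width: 25.5
```

Emit:
send_rows --pt "0 8 30 0" --pt "0 5 18 0" --pt "0 0 3 0" --pt "0 0 0 0"

```text
t: 13.87
ee_pos: [541.3, -287.5, 147.3]
orientation: [1.23, 1.154, -1.163]
ft_force: [0.3, -0.1, -3.1]
width: 25.3
```

```bash
python3 look.py tubL_w 633 -286 50 62 tub; python3 held.py hL1 68
```

```text
rim z 50.0 c [ 635.2 -287.8] D 119.2 0.75 2612
t 13.8667 ee [ 541.3 -287.5  147.3] w 25.33678570490627 f [ 0.3 -0.1 -3.1]
[[ 0.066  0.998  0.003]
 [-0.01   0.004 -1.   ]
 [-0.998  0.066  0.01 ]]
held disc: tool offset [ 4.2 -1.1 -0.2] D 134.3 0.18 world [ 540.3 -286.7  143. ] normal [0.007 0.004 1.   ] ee [ 541.1 -286.8  147.3] down [ 0.066 -0.01  -0.998]
```

View pics/tubL_w.png

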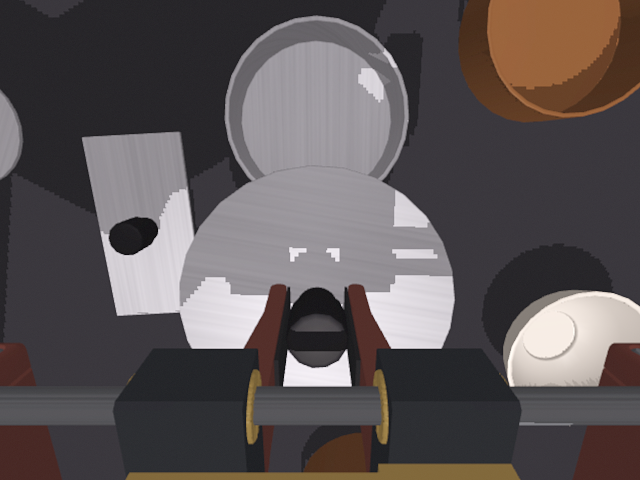

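Emit:
send_rows --pt "0 25 0 0" --pt "0 36 0 0" --pt "10 22 0 0" --pt "25 5 0 0" --pt "25 0 0 0" --pt "12 0 0 0" --pt "3 0 0 0" --pt "0 0 0 0"

```text
t: 14.63
ee_pos: [632.8, -271.0, 75.2]
orientation: [1.222, 1.17, -1.157]
ft_force: [-1.2, -0.2, -1.5]
width: 25.6
```

```bash
python3 held.py hL2 68; python3 fx.py 635 -287 74 68
```

```text
held disc: tool offset [ 4.2 -1.1 -0.2] D 134.4 0.18 world [ 632.  -270.8   70.9] normal [ 0.014 -0.002  1.   ] ee [ 632.8 -271.    75.2] down [ 0.059 -0.004 -0.998]
scene z 70.3 c [ 636.2 -270.5] D 120.9 1.87 110
side z 72.4 c [ 630.7 -276.1] D 129.7 0.77 44
```

Emit:
send_rows --pt "0 2 7 0" --pt "0 1 7 0" --pt "0 0 3 0" --pt "0 0 0 0"

```text
t: 15.12
ee_pos: [639.1, -292.9, 82.3]
orientation: [1.224, 1.159, -1.154]
ft_force: [-0.2, 0.2, -2.7]
width: 25.1
```

```bash
python3 held.py hL3 68; python3 fx.py 635 -287 72 68 4
```

```text
held disc: tool offset [ 4.2 -1.1 -0.2] D 134.4 0.17 world [ 638.3 -292.7   78. ] normal [0.005 0.003 1.   ] ee [ 639.1 -292.9   82.3] down [ 0.068 -0.009 -0.998]
scene z 75.1 c [ 638.9 -288.6] D 127.2 2.6 323
side z 75.2 c [ 634.1 -288.8] D 128.7 1.3 65
```

Emit:
send_rows --pt "3 -3 -3 0" --pt "5 -2 -2 0" --pt "5 0 0 0" --pt "1 0 0 0"

```text
t: 15.6
ee_pos: [633.6, -285.8, 66.0]
orientation: [1.224, 1.161, -1.154]
ft_force: [-0.8, -0.3, -3.6]
width: 25.7
```

```bash
python3 held.py hL4 68; python3 fx.py 635 -287 66 68 3
```

```text
held disc: tool offset [ 4.2 -1.1 -0.2] D 134.4 0.18 world [ 632.7 -285.7   61.7] normal [0.006 0.002 1.   ] ee [ 633.6 -285.8   66. ] down [ 0.066 -0.007 -0.998]
scene z 63.6 c [ 635.  -287.9] D 129.7 1.3 11
side z 63.9 c [ 630.5 -283.7] D 125.9 2.05 97
```

Emit:
send_rows --pt "0 2 2 0" --pt "2 0 0 0" --pt "2 0 0 0" --pt "1 0 0 0"

```text
t: 16.08
ee_pos: [637.8, -288.9, 62.4]
orientation: [1.224, 1.158, -1.153]
ft_force: [0.4, -0.3, -2.6]
width: 25.8
```

```bash
python3 held.py hL5 68
```

```text
held disc: tool offset [ 4.2 -1.1 -0.2] D 134.4 0.17 world [ 636.9 -288.7   58.1] normal [0.004 0.003 1.   ] ee [ 637.8 -288.9   62.4] down [ 0.069 -0.009 -0.998]
```

Emit:
send_rows --pt "1.5 -1.5 -0.7 0" --pt "1.5 0 0 0" --pt "1 0 0 0"

```text
t: 16.38
ee_pos: [636.4, -288.3, 58.5]
orientation: [1.224, 1.158, -1.153]
ft_force: [-3.8, 1.2, 11.1]
width: 25.7
```

Seated, with about 11 N of contact. Release.

Emit:
send_rows --pt "-0.3 0 0 0" --pt "0 0 0 0" --pt "0 0 0 0" --pt "0 0 0 0" --fingers 0.6

```text
t: 16.72
ee_pos: [637.6, -288.9, 60.3]
orientation: [1.224, 1.155, -1.151]
ft_force: [0.6, -0.1, -0.1]
width: 48.4
```

```bash
python3 held.py hL6 68
```

```text
held disc: tool offset [ 5.9 -2.4 -0.9] D 134.4 0.19 world [ 635.7 -288.1   54.3] normal [-0.001  0.     1.   ] ee [ 637.6 -288.9   60.3] down [ 0.072 -0.01  -0.997]
```

Emit:
send_rows --pt "-15 0 0 0" --pt "-30 0 0 0" --pt "-38 0 0 0" --pt "-15 0 -8 0" --pt "0 0 -30 0" --pt "0 0 -40 0" --pt "0 0 -40 0" --pt "0 0 -40 0" --pt "0 0 -40 0" --pt "0 0 -30 0"

```text
t: 17.6
ee_pos: [628.9, -57.4, 168.2]
orientation: [1.235, 1.14, -1.153]
ft_force: [0.2, 0.4, 0.1]
width: 52.3
```

Emit:
send_rows --pt "0 0 -12 0" --pt "0 0 -3 0" --pt "0 0 0 0"

```text
t: 17.85
ee_pos: [627.9, -33.7, 170.0]
orientation: [1.231, 1.143, -1.146]
ft_force: [-0.3, -0.7, 0.2]
width: 52.5
```

```bash
python3 look.py lidS_w 627 -14 12 44 lid; python3 fx.py 635 -287 54 68
```

```text
disc z 12.4 c [630.  -15.5] D 86.5 0.22 knob top [630.8 -15.7  48. ] 801
t 17.85 ee [627.9 -33.7 170. ] w 52.496097622830646 f [-0.3 -0.7  0.2]
[[ 0.084  0.996  0.01 ]
 [-0.012  0.011 -1.   ]
 [-0.996  0.083  0.013]]
scene z 52.8 c [ 634.4 -287.2] D 134.0 0.45 187
side z 54.3 c [ 630.8 -285.8] D 134.4 0.83 104
```

Emit:
send_rows --pt "0 -5 -10 0" --pt "10 -5 -8 0" --pt "30 0 -2 0" --pt "35 0 0 0" --pt "25 0 0 0" --pt "12 0 0 0" --pt "3 0 0 0" --pt "0 0 0 0"

```text
t: 18.67
ee_pos: [626.2, -20.2, 48.3]
orientation: [1.24, 1.136, -1.154]
ft_force: [0.1, -0.6, -0.3]
width: 52.8
```

Emit:
send_rows --pt "0 1 -4 0" --pt "8 0 -1 0" --pt "12 0 0 0" --pt "8 0 0 0" --pt "3 0 0 0"

```text
t: 19.08
ee_pos: [633.3, -15.3, 19.9]
orientation: [1.244, 1.129, -1.148]
ft_force: [-0.5, 1.0, -0.3]
width: 52.6
```

Emit:
send_rows --pt "2 -2.5 0 0" --pt "1.5 -1 0 0" --pt "0 0 0 0"

```text
t: 19.33
ee_pos: [629.7, -15.3, 14.7]
orientation: [1.243, 1.13, -1.149]
ft_force: [0.0, -0.2, 0.0]
width: 52.7
```

Emit:
send_rows --pt "-1.5 0 0 0" --pt "0 0 0 0" --pt "0 0 0 0" --pt "0 0 0 0" --pt "0 0 0 0" --pt "0 0 0 0" --pt "0 0 0 0" --fingers 0

```text
t: 19.92
ee_pos: [630.0, -15.5, 17.4]
orientation: [1.244, 1.129, -1.148]
ft_force: [0.1, -0.2, -0.9]
width: 25.4
```

```bash
python3 held.py hS0 44
```

```text
held disc: tool offset [ 4.8 -0.7 -0.1] D 86.6 0.17 world [629.7 -15.4  12.6] normal [-0.001  0.011  1.   ] ee [630.  -15.5  17.4] down [ 0.094 -0.014 -0.996]
```

Emit:
send_rows --pt "-12 0 0 0" --pt "-28 0 0 0" --pt "-38 0 0 0" --pt "-38 0 0 0" --pt "-25 -2 -8 0" --pt "0 -7 -25 0" --pt "0 -8 -40 0" --pt "0 -8 -40 0" --pt "0 -8 -40 0" --pt "0 -8 -40 0"

```text
t: 20.8
ee_pos: [576.8, 178.9, 166.4]
orientation: [1.256, 1.119, -1.153]
ft_force: [2.0, 0.3, -0.9]
width: 25.3
```

Emit:
send_rows --pt "0 -5 -35 0" --pt "0 0 -15 0" --pt "0 0 -4 0" --pt "0 0 0 0"

```text
t: 21.13
ee_pos: [569.4, 243.1, 168.9]
orientation: [1.254, 1.123, -1.144]
ft_force: [0.1, -0.6, -0.5]
width: 25.7
```

```bash
python3 look.py tubS_w 629 263 70 38 tub; python3 held.py hS1 44
```

```text
rim z 70.0 c [631.4 262.3] D 71.8 0.79 1427
t 21.1333 ee [569.4 243.1 168.9] w 25.6780024526816 f [ 0.1 -0.6 -0.5]
[[ 0.102  0.995 -0.008]
 [-0.01  -0.007 -1.   ]
 [-0.995  0.102  0.01 ]]
held disc: tool offset [ 4.8 -0.7 -0.1] D 86.6 0.17 world [569.3 242.5 164.1] normal [-0.009  0.007  1.   ] ee [569.6 242.4 168.9] down [ 0.102 -0.011 -0.995]
```

View pics/tubS_w.png

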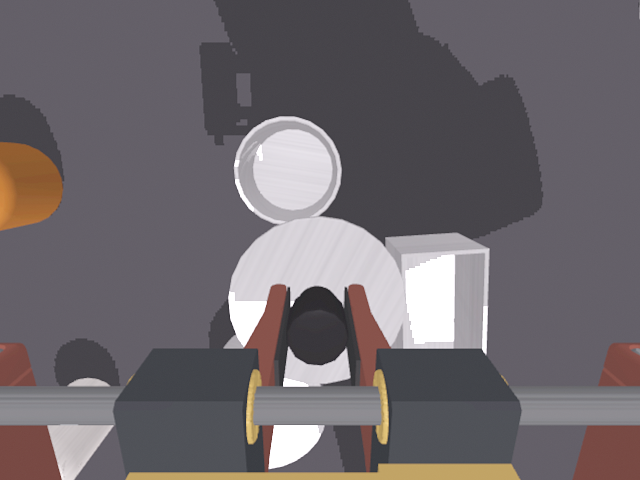

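Emit:
send_rows --pt "0 18 -8 0" --pt "0 25 -8 0" --pt "8 10 -3 0" --pt "25 0 0 0" --pt "22 0 0 0" --pt "12 0 0 0" --pt "3 0 0 0" --pt "0 0 0 0"

```text
t: 21.9
ee_pos: [632.9, 246.2, 100.6]
orientation: [1.261, 1.115, -1.159]
ft_force: [0.3, 0.4, -1.1]
width: 25.3
```

```bash
python3 held.py hS2 44
```

```text
held disc: tool offset [ 4.8 -0.7 -0.1] D 86.6 0.17 world [632.6 246.3  95.8] normal [-0.005  0.01   1.   ] ee [632.9 246.2 100.6] down [ 0.099 -0.015 -0.995]
```

Emit:
send_rows --pt "0 -1 -7 0" --pt "0 0 -5 0" --pt "0 0 -2 0" --pt "0 0 0 0"

```text
t: 22.28
ee_pos: [633.1, 261.8, 104.0]
orientation: [1.264, 1.113, -1.156]
ft_force: [-0.4, -0.4, -1.2]
width: 25.3
```

```bash
python3 held.py hS3 44
```

```text
held disc: tool offset [ 4.8 -0.7 -0.1] D 86.6 0.17 world [632.9 261.8  99.1] normal [-0.009  0.008  1.   ] ee [633.1 261.8 104. ] down [ 0.102 -0.014 -0.995]
```

Emit:
send_rows --pt "4 -2 -1 0" --pt "6 -1 0 0" --pt "4 0 0 0" --pt "0 0 0 0"

```text
t: 22.67
ee_pos: [631.8, 263.7, 90.1]
orientation: [1.265, 1.113, -1.153]
ft_force: [-0.1, -0.8, -2.5]
width: 25.2
```

```bash
python3 held.py hS4 44; python3 fx.py 631 262 85 44 4
```

```text
held disc: tool offset [ 4.8 -0.7 -0.1] D 86.6 0.18 world [631.6 263.7  85.2] normal [-0.012  0.008  1.   ] ee [631.8 263.7  90.1] down [ 0.105 -0.012 -0.994]
scene z 84.5 c [629.8 263.3] D 85.8 0.75 97
side z 85.1 c [627.1 264.6] D 87.6 0.73 89
```

Emit:
send_rows --pt "2 -1 1 0" --pt "3 0 0 0" --pt "2 0 0 0" --pt "1 0 0 0"

```text
t: 23.15
ee_pos: [632.6, 262.4, 82.7]
orientation: [1.267, 1.112, -1.152]
ft_force: [0.3, -0.5, -0.9]
width: 25.1
```

Emit:
send_rows --pt "1.5 -1 0 0" --pt "1.5 0 0 0" --pt "1 0 0 0"

```text
t: 23.4
ee_pos: [632.3, 262.3, 79.1]
orientation: [1.267, 1.111, -1.151]
ft_force: [-6.2, -2.8, 16.1]
width: 25.1
```

Emit:
send_rows --pt "-0.3 0 0 0" --pt "0 0 0 0" --pt "0 0 0 0" --pt "0 0 0 0" --fingers 0.6

```text
t: 23.73
ee_pos: [633.1, 262.6, 80.4]
orientation: [1.269, 1.11, -1.15]
ft_force: [0.5, -0.8, -0.8]
width: 48.9
```

```bash
python3 held.py hS6 44
```

```text
held disc: tool offset [ 5.9 -2.   0.2] D 86.4 0.3 world [631.8 262.5  74.3] normal [-0.001  0.     1.   ] ee [633.1 262.6  80.4] down [ 0.109 -0.011 -0.994]
```

Emit:
send_rows --pt "-15 0 0 0" --pt "-30 0 0 0" --pt "-38 0 0 0" --pt "-38 0 0 0" --pt "-20 0 10 0" --pt "0 0 30 0" --pt "0 0 40 0" --pt "0 0 40 0" --pt "0 0 20 0" --pt "0 0 5 0"

```text
t: 24.62
ee_pos: [613.7, 117.9, 238.9]
orientation: [1.269, 1.109, -1.138]
ft_force: [0.0, 0.0, -0.4]
width: 52.6
```

```bash
for a in "631 262 74 44" "635 -287 54 68" "435 291 64 56"; do python3 fx.py $a 4; done; python3 - <<'E'
from workcell import ctrl
import cv2
for n in("scene","side"): cv2.imwrite(f"pics/{n}_end.png",ctrl.get_image(n)["img"][:,:,::-1])
print(ctrl.get_obs()['ee_pos'],ctrl.get_obs()['ft_force'])
E
```

```text
scene z 73.3 c [629.9 262.2] D 86.3 0.66 109
side z 73.9 c [627.2 263.3] D 87.1 0.62 97
scene z 52.9 c [ 634.3 -287.2] D 133.7 0.58 199
side z 54.2 c [ 631.  -286.3] D 134.0 0.89 108
scene z 63.7 c [436.1 290.6] D 109.7 0.89 81
side z 64.0 c [433.2 291.7] D 110.8 0.47 156
[613.68643603 121.9299179  236.91383162] [ 3.40396666e-04 -1.46757427e-01  6.96794156e-01]
```

View pics/scene_end.png

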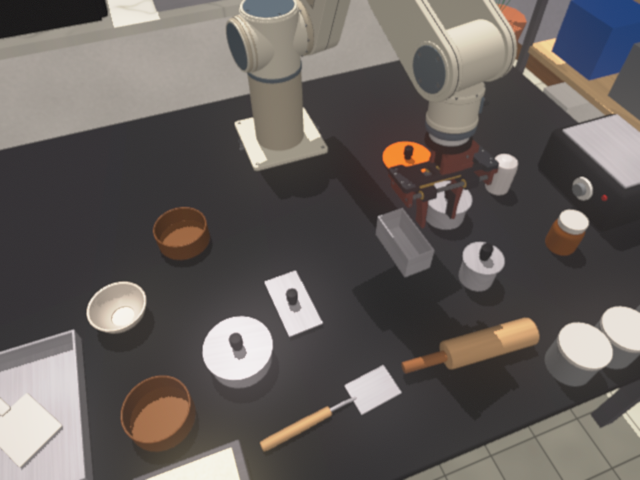

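View pics/side_end.png

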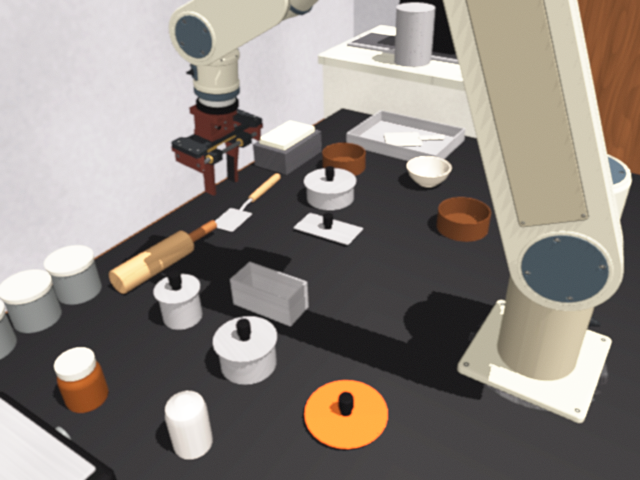

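All three lids are seated and level, and the rectangular lid, pan and decoys look unmoved. I let the arm settle, then hand in.

Emit:
send_rows --pt "0 0 0 0" --pt "0 0 0 0"

```text
t: 25.18
ee_pos: [613.5, 123.7, 236.3]
orientation: [1.263, 1.115, -1.135]
ft_force: [0.1, 0.4, -0.8]
width: 52.7
```

```bash
python3 -c "
from workcell import ctrl
print(ctrl.get_obs()['t'],ctrl.close_job())"
```

```text
the job is handed in; nothing more can be done
25.1833 None
```

All three round lids are on their matching tubs, and I handed the job in at 25.2 s. I placed them in the order medium, large, small, gripping each by its knob and lowering it until it touched the rim before letting go.

- **Seating:** in the last fixed-camera views the disc tops read 63.7 and 64.0 mm (medium), 52.9 and 54.2 mm (large), and 73.3 and 73.9 mm (small). Fully seated they should read 64, 54 and 74 mm.
- **Centring:** large and small are within about 1 mm of where their tubs first measured, and medium within about 1.5 mm. I did not re-measure the tubs after the lids went on, but the pictures show them standing where they were.
- **Level:** the wrist camera showed the large and small lids level after release. The medium lid was only checked from the fixed cameras.
- **Other objects:** the rectangular lid, its pan, the orange lid and the brown tubs look unmoved in the last pictures.

- **Camera disagreement:** the cameras disagreed by 2–4 mm in absolute position, so I relied on lid-to-tub offsets within one camera. In the hover checks on the medium and small lids, the cameras agreed on those offsets to about 2 mm. The same check on the large lid was unreliable, so I used the wrist camera there.
- **Tool tilt:** the tool slowly tilted over the moves, reaching about 6° by the end. The lids settled on their rims once released.
- **Force:** the highest contact reading was about 25 N, while seating the medium lid.

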